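# Load the module test rack in number order and start it

### The arm

A 6-joint arm with a two-finger parallel gripper is mounted at the origin on the work surface. World frame = base frame: x ahead of the robot, y to its left, z up, the work surface at z = 0. Lengths are in mm, angles in rad, forces in N, time in s.
With the tool pointing down it reaches from about 275 to 775 mm from the base axis. Payload 14.6 kg.
Tool frame: the origin (TCP) lies at the very end of the fingers, on their centre line; the grasp point (between the pads) lies 19 mm behind it; z points along the fingers, y is the direction in which the jaws open and shut (so a half turn about z gives the same grasp; the last joint's range is limited). The gripper opens to 85 mm and grips with 20 to 120 N. Pads are 22 mm wide; open, the fingers measure 114 mm over their backs; the gripper's body (76 mm by 85 mm) begins 54 mm behind the grasp point. The pads swing forward as they close: fully open they stand 13 mm farther back than shut.
Start: joints at [0.959, 0.263, -0.048, 1.259, 0, 1.415], TCP at [231.571, 471.172, 231.278] pointing down, gripper open.
Joint ranges: [-2.65, 2.65], [-0.89, 1.7], [-1.18, 1.37], [-2.13, 2.11], [-1.35, 1.29], [-3.14, 3.14]. Speed limits (rad/s): [1.89, 1.89, 2.57, 2.79, 3.14, 3.14].

### API

Orientations are given as a unit quaternion [w, x, y, z].
In Python, from plant import * gives the robot as it stands.
- The arm moves only by the tool play_rows, never from a script. Its argument "steps" is a list of rows, each an object of numbers: "x", "y", "z": the shift along the tool's x, y, z scaled (see below); "ax", "ay", "az": the turn, a rotation vector about the tool's x, y, z scaled (see below). In form: [{"x": .., "y": .., "z": .., "ax": .., "ay": .., "az": ..}, ...]. A call has 1 to 10 rows; each row shifts and turns the commanded pose from where the row before left it, along the tool's axes as they then stand; what a row does not reach is not made up. The controller multiplies each number of a shift by 5 cm and each number of a turn by 8 degrees. A row lasts 1/10 s, in which the tool goes at most 50 mm and 8.59 degrees, less where a joint would pass 70% of its speed; a pose out of reach is approached as far as the arm can. A call with a number of a shift or a turn outside -1 to 1 is refused whole. A call with a gripper value outside its range is refused whole. "jaw" is the closure, from 0 (fully open) to 1 (shut), set as the call begins (left out, the last holds). The fingers move at their own pace and stop on an object; the grip force is fixed at half the most. Time passes only in rows, so rows that do not move let the fingers close. It gives the time, the measured TCP pose, the force and the opening at its end, in the units of the state.
- get_obs(): the state, without advancing time (a new reading comes with each control period).
- capture(name): name is "scene" or "side" or "wrist"; returns a dict with "pixels" (480x640x3 uint8, red, green, blue), "intrinsics" (3x3 intrinsics, pixels), "k1" (the pictures are not rectified: a ray, as slopes to the right and down, at radius r is drawn at 1 + k1 r^2 times it, then the intrinsics apply), "pose" (4x4, takes a point from camera to world coordinates). Camera axes: x right, y down, z forward; pixel columns grow to the right and rows downward; lengths in mm; the calibration is good to about 2 mm. A picture is of the moment at which its call begins. There is no depth.
- hand_in(): hands the job in, once; it reports no verdict.
Trained networks look in a picture, given as the dict that the camera call returned (one of the last four; its "shot" number tells which), for a name from the list of things; names that differ only in an ending like _2 or _b are one class to them, and where a whole thing is asked for, a point or a joint stands for the part that bears it (a point fixed in the world has none). Each returns a list of dicts, best first, with "score" (0 to 1); they miss things now and then, are a little off and sometimes report something else, mostly with a low value. They report only what shows in the picture. A call takes as long as a camera call. They do not tell look-alikes from the thing itself.
- search_frame(thing, picture): "centre" ([x, y, z] in mm, in world coordinates, good to about 4 mm: the middle of the surface that is visible of it).
- masks_of(thing, picture): "region" (480x640 bool, what is visible of it).
- place_of(thing, picture): "centre" ([x, y, z] in mm, in world coordinates, good to about 4 mm: a listed point, or the origin of a listed thing).
The state is a dict: "time": time; "joint_positions": joint angles; "qvel": joint speeds; "effort": joint torques, N m; "tcp_pos": TCP position; "tool_rot": TCP orientation; "contact_force": force on the tool from outside, world axes, zero at the start; "moment": the same for the moment, N m; "finger_gap": opening from 0.0 (shut) to 1.0 (fully open).
Only numpy, scipy, OpenCV 4.12 (cv2) and the standard library are available. Lean on these libraries where they do the work, as an engineer would, in place of code of your own. Each camera call takes 0.05 s, during which the arm holds its last target. There are 200 camera calls.

### The job

Slide the three driver modules along the mat into the bays of the black test rack, each fully home against the back of its bay, filling the bays in number order: first the bay whose tag has one dot, then two dots, then three dots; any module may go in any bay, but push them, do not lift them off the mat or tip them. With all three in, press the square power key on the grey control box down until it stays in, and after that press the round start key fully down for a moment and let it spring back. Do not press either key early, and leave the bottle, the screwdriver and the screw tray where they are.

Things in the scene. Friction and masses are not known exactly. Their poses are not given: they have to be found in the camera images.
- module_a: one of three identical driver modules: aluminium block with a finned heat sink on top and a green board edge round its sides, 75 mm long (x) x 50 mm wide (y) x 36 mm high, front corners chamfered 12 mm, smooth, 0.25 kg, loose on the mat roughly in front of a bay, black connector end (+x) towards the rack. Origin: centre of its underside.
- module_b: one of three identical driver modules: aluminium block with a finned heat sink on top and a green board edge round its sides, 75 mm long (x) x 50 mm wide (y) x 36 mm high, front corners chamfered 12 mm, smooth, 0.25 kg, loose on the mat roughly in front of a bay, black connector end (+x) towards the rack. Origin: centre of its underside.
- module_c: one of three identical driver modules: aluminium block with a finned heat sink on top and a green board edge round its sides, 75 mm long (x) x 50 mm wide (y) x 36 mm high, front corners chamfered 12 mm, smooth, 0.25 kg, loose on the mat roughly in front of a bay, black connector end (+x) towards the rack. Origin: centre of its underside.
- rack: black rack fixed on the bench, 316 mm wide (y), 30 mm high: three bays at y = -90, 0, +90 mm, open above and to -x, no floor. A bay is 54 mm wide for its inner 40 mm, then flares over 25 mm to 78 mm at the mouth; a module fully home sticks out 10 mm. Origin: on the mat, middle bay's centre line, 35 mm before the back stop, 30 mm behind the mouth; x points into the bays.
- bay1 (a point): point on the mat: centre of a module fully home in the bay whose white tag shows one black dot. x points into the bay, z up. The tag, 46 x 56 x 3 mm with one black dot 16 mm across, lies on the rack's back beam right behind its bay (its centre 65 mm on along x, 30 mm up). Which bay is which varies.
- bay2 (a point): point on the mat: centre of a module fully home in the bay whose white tag shows two black dots. x points into the bay, z up. The tag, 46 x 56 x 3 mm with two black dots 16 mm across, lies on the rack's back beam right behind its bay (its centre 65 mm on along x, 30 mm up). Which bay is which varies.
- bay3 (a point): point on the mat: centre of a module fully home in the bay whose white tag shows three black dots. x points into the bay, z up. The tag, 46 x 56 x 3 mm with three black dots 16 mm across, lies on the rack's back beam right behind its bay (its centre 65 mm on along x, 30 mm up). Which bay is which varies.
- power_top (a point): centre of the top face of the square power key, a grey cap 34 x 34 mm standing 14 mm above its black base on the grey control box (box 170 x 90 x 50 mm, fixed on the bench to the robot's right); 78 mm above the mat while up. Moves with the key; z up.
- power_key (a joint): travel of the square power key: 0 up, 0.008 m fully down; takes about 3 N, and it stays where it is pushed.
- start_key_top (a point): centre of the top face of the round start key, a grey cap 30 mm across in a black housing, on the same control box, about 76 mm from the power key (they may change places). Moves with the key.
- start_key (a joint): travel of the round start key: 0 up, 0.006 m fully down; a spring of about 4 N at full travel brings it back.
- flux_bottle: white bottle, 44 mm across, 110 mm high; bystander. Origin: centre of its underside.
- screwdriver: screwdriver lying on the mat; bystander. Origin near its middle, x towards its tip.
- screw_tray: small open black tray 100 x 70 x 30 mm; bystander. Origin: centre of its underside.
Not all that is in view belongs to the job. What is shaped like the module_a but purple or yellow is not meant.

How it is judged:
By the outcome, as a careful person would: the job done as asked, in the order asked, and still so for the second after the job is handed in, with the robot touching nothing.
It also fails if it takes over 67 s, if anything falls off the work surface, if the arm or the gripper's body presses on something with over 40 N, if the wrist force passes 120 N, or if a joint passes its speed limit or range.

## Working session

There is one attempt and no reset: what is moved stays moved. The work goes in short steps, Python scripts to look and compute and a tool call to move; the robot and the scene stay as the last step left them, time stands still between calls to the robot, and variables do not carry over. Pictures are saved under pics/ and viewed, about 8 in all and at most 12, crops included, and the job is handed in when it is done.

Besides the shell and the picture viewer there is one more tool, called after "Call:" as a command line: name --argument value ..., lists and objects as JSON in quotes. play_rows: Moves the arm, as the interface text tells. Its arguments: {"type":"object","properties":{"steps":{"type":"array"},"jaw":{"type":"number"}},"required":["steps"]}

```bash
mkdir -p pics; ls; cat > h.py <<'E'
from plant import *
import numpy as np, cv2
def save(p,n): cv2.imwrite('pics/'+n,p['pixels'][:,:,::-1])
def proj(p,P):
    T=np.linalg.inv(p['pose']);c=T[:3,:3]@np.array(P,float)+T[:3,3];s=c[:2]/c[2];s=s*(1+p['k1']*(s@s));K=p['intrinsics'];return K[0,0]*s[0]+K[0,2],K[1,1]*s[1]+K[1,2]
def ray(p,u,v,z):
    K=p['intrinsics'];d=np.array([(u-K[0,2])/K[0,0],(v-K[1,2])/K[1,1]]);s=d.copy()
    for _ in range(20): s=d/(1+p['k1']*(s@s))
    D=p['pose'][:3,:3]@np.array([s[0],s[1],1]);o=p['pose'][:3,3];return o+D*(z-o[2])/D[2]
E
python3 - <<'E'
from h import *
o=get_obs();print(o['time'],o['tcp_pos'],o['tool_rot'],o['contact_force'],o['finger_gap'])
a=capture('scene');b=capture('side')
save(a,'s0.png');save(b,'d0.png')
for n,p in(('scene',a),('side',b)):
  print(n,p['pose'][:3,3].round())
  for t in ['module_a','rack','bay1','bay2','bay3','power_top','start_key_top','flux_bottle','screwdriver','screw_tray']:
    for r in place_of(t,p)[:5]: print(t,np.round(r['score'],2),np.round(r['centre']),np.round(proj(p,r['centre'])))
E
```

```text
pics
0.0 [231.40997802 470.96299708 230.82381122] [-1.91608121e-04  2.26401556e-01  9.74033917e-01 -4.76347628e-04] [0.11397449 1.22933696 0.14605459] 1.0005255167233853
scene [1281. -286.  900.]
module_a 0.87 [516. 121.   2.] [363. 247.]
module_a 0.79 [502. -59.  -5.] [285. 266.]
module_a 0.72 [516.  33.  -1.] [327. 258.]
module_a 0.68 [ 355. -117.   -7.] [241. 229.]
module_a 0.56 [ 496. -166.    4.] [236. 275.]
rack 0.9 [621.  47.   1.] [352. 291.]
bay1 0.75 [455. 340.   2.] [436. 207.]
bay2 0.75 [455. 340.   2.] [436. 207.]
bay3 0.75 [455. 340.   2.] [436. 207.]
power_top 0.57 [ 505. -336.   77.] [150. 276.]
start_key_top 0.73 [ 430. -339.   74.] [142. 252.]
flux_bottle 0.72 [583. 309.  -1.] [451. 247.]
screwdriver 0.96 [458. 343.   2.] [437. 207.]
screw_tray 0.87 [ 700. -360.    5.] [162. 382.]
side [ 182. -727.  847.]
module_a 0.87 [506. -62.  -4.] [314. 284.]
module_a 0.85 [516.  38.   2.] [298. 254.]
module_a 0.68 [ 355. -116.    0.] [263. 326.]
module_a 0.64 [ 498. -165.   -0.] [333. 316.]
module_a 0.56 [516. 123.   3.] [283. 233.]
rack 0.85 [623.  48.   2.] [335. 237.]
power_top 0.78 [ 499. -332.   78.] [378. 353.]
start_key_top 0.63 [ 428. -343.   73.] [347. 376.]
flux_bottle 0.91 [581. 311.  -5.] [276. 188.]
screwdriver 0.87 [455. 345.   1.] [230. 194.]
screw_tray 0.68 [ 704. -354.   -2.] [464. 341.]
```

```bash
python3 - <<'E'
import cv2
a=cv2.imread('pics/s0.png');cv2.imwrite('pics/s0c.png',cv2.resize(a[190:400,120:480],(800,467),interpolation=cv2.INTER_CUBIC))
b=cv2.imread('pics/d0.png');cv2.imwrite('pics/d0c.png',cv2.resize(b[150:400,210:510],(720,600),interpolation=cv2.INTER_CUBIC))
E
```

```text
(no output)
```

View pics/s0c.png

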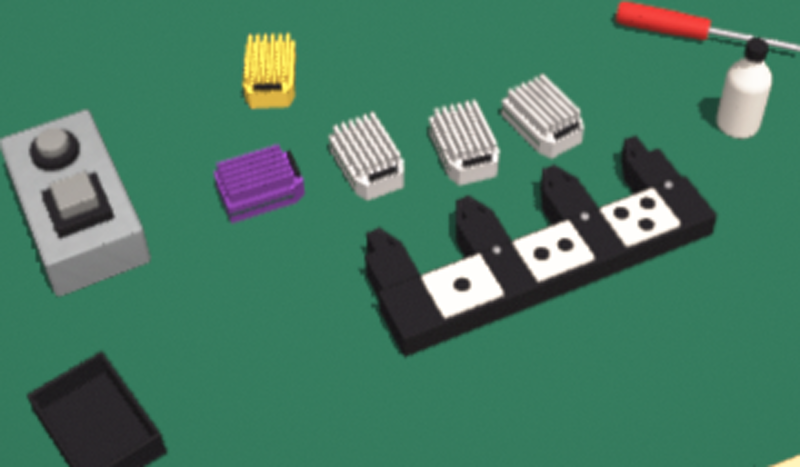

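View pics/d0c.png

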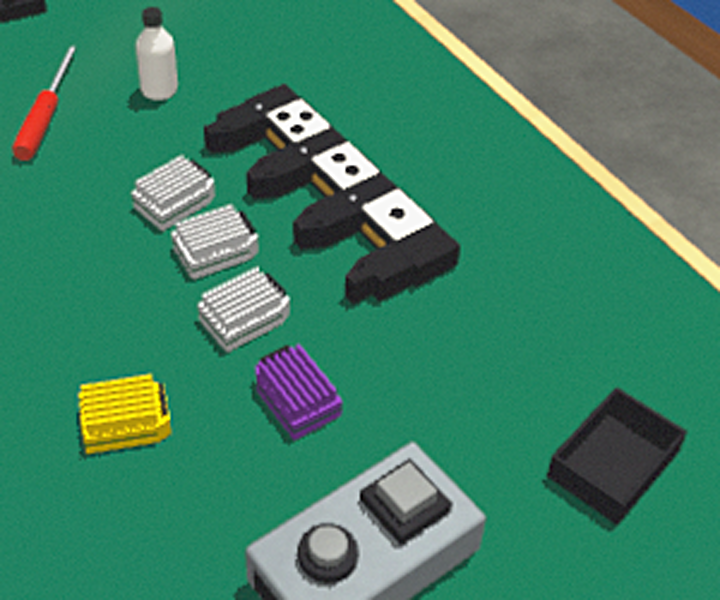

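The scene and side views agree. Tags from right to left show one dot (crop px 462,284), two dots (553,247) and three dots (635,213). The white modules are at crop px (367,155), (464,142) and (542,115). The purple block (258,183) and the yellow block (270,70) are look-alikes, so I leave them alone. Next I measure the rack from the tags.

```bash
python3 - <<'E'
from h import *
for c in('scene','side'):
  p=capture(c);im=p['pixels'].astype(int)
  w=((im.min(2)>190)&(im.max(2)-im.min(2)<35)).astype(np.uint8)
  w=cv2.morphologyEx(w,cv2.MORPH_CLOSE,np.ones((7,7)))
  n,l,s,ce=cv2.connectedComponentsWithStats(w)
  for i in range(1,n):
    if s[i,4]<200: continue
    ys,xs=np.where(l==i);P=np.array([ray(p,u,v,31.5)[:2] for u,v in zip(xs,ys)],np.float32)
    r=cv2.minAreaRect(P);print(c,ce[i].round(),s[i,4],np.round(P.mean(0),1),[np.round(q,1) for q in r])
p=capture('wrist');save(p,'w0.png');print(p['pose'].round(3),p['intrinsics'],p['k1'],get_obs()['time'])
E
```

```text
scene [112.  17.] 1495 [-889.1 -281.1] [array([-877.3, -316.9]), array([413.2, 366.5]), np.float64(65.3)]
scene [186.  14.] 696 [-803.8  -12.8] [array([-808.6,   -9.2]), array([ 96.6, 278.9]), np.float64(82.9)]
scene [192.  49.] 231 [-504.9  -51.1] [array([-506.8,  -50.5]), array([71.3, 88.9]), np.float64(83.6)]
scene [600. 247.] 3955 [725.5 603.6] [array([727.5, 613.2]), array([211.6, 154.7]), np.float64(11.8)]
scene [458. 232.] 336 [572.3 326.1] [array([576.9, 321.7]), array([ 38.5, 106.4]), np.float64(59.5)]
scene [363. 238.] 507 [514.9 119.1] [array([519.6, 121.6]), array([80.3, 55.7]), np.float64(13.0)]
scene [329. 250.] 591 [523.4  35.1] [array([524.2,  34.5]), array([50. , 82.7]), np.float64(87.0)]
scene [285. 256.] 594 [506.  -59.7] [array([508. , -59.5]), array([82.8, 50.8]), np.float64(5.0)]
scene [408. 287.] 513 [674.9 145.5] [array([674.7, 145.8]), array([47.9, 57.3]), np.float64(4.0)]
scene [369. 302.] 559 [681.6  55.6] [array([681.4,  55.9]), array([48.1, 57.3]), np.float64(4.7)]
scene [328. 318.] 604 [688.3 -34. ] [array([688. , -32.3]), array([48.2, 60.3]), np.float64
[... 788 characters left out ...]
77.9, 151.4]), np.float64(3.9)]
side [375. 239.] 338 [689.5 -34.5] [array([690.4, -32.9]), array([47.3, 61.9]), np.float64(3.3)]
side [310. 276.] 580 [497.7 -62.9] [array([499. , -62.3]), array([74.5, 56.7]), np.float64(5.7)]
side [556. 464.] 264 [ 655.8 -625.3] [array([ 656.5, -625.2]), array([30.7, 22.2]), np.float64(5.9)]
[[ 4.41000e-01  8.56000e-01  2.70000e-01  1.62453e+02]
 [ 8.98000e-01 -4.20000e-01 -1.33000e-01  5.05577e+02]
 [-0.00000e+00  3.01000e-01 -9.54000e-01  3.72971e+02]
 [ 0.00000e+00  0.00000e+00  0.00000e+00  1.00000e+00]] [[370.30786749   0.         320.40850344]
 [  0.         370.30786749 242.57793457]
 [  0.           0.           1.        ]] -0.07643178178542173 1.25
```

Call:
play_rows --steps '[{"z": -0.25, "az": -0.95}, {"z": -0.25, "az": -0.95}, {"z": -0.25, "az": -0.95}, {"z": -0.25, "az": -0.95}, {"x": -0.39, "y": -0.88}, {"x": -0.39, "y": -0.88}, {"x": -0.39, "y": -0.88}, {"x": -0.39, "y": -0.88}, {"x": -0.39, "y": -0.88}, {"x": -0.39, "y": -0.88}]'

```text
validation failed for argument at $.st...
```

Call:
play_rows --steps '[{"x": -0.39, "y": -0.88}, {"x": -0.39, "y": -0.88}, {"x": -0.39, "y": -0.88}, {"x": -0.39, "y": -0.88}, {"x": -0.39, "y": -0.88}, {"x": 0}]' --jaw 0.25

```text
validation failed for argument at $.st...
```

```bash
cat >> h.py <<'E'
def yawy(o):
    w,x,y,z=o['tool_rot'];return np.degrees(np.arctan2(1-2*(x*x+z*z),2*(x*y-w*z)))
def st():
    o=get_obs();print('t',round(o['time'],2),'tcp',np.round(o['tcp_pos'],1),'yawy',round(yawy(o),2),'F',np.round(o['contact_force'],1),'gap',round(o['finger_gap'],3));return o
def to(P,yaw=None):
    """units needed to reach P (shift in present axes, and in axes after the turn)"""
    o=get_obs();a=np.radians(yawy(o));d=np.array(P,float)-o['tcp_pos'];t=0 if yaw is None else yaw-np.degrees(a)
    for k,b in(('now',a),('after turn',a+np.radians(t))):
        print(k,'x %.2f y %.2f z %.2f az %.2f'%((d[0]*np.sin(b)-d[1]*np.cos(b))/-50*-1,(d[0]*np.cos(b)+d[1]*np.sin(b))/50,-d[2]/50,-t/8))
E
python3 - <<'E'
from h import *
o=st();p=capture('wrist');save(p,'w1.png')
for r in place_of('module_a',p): print(np.round(r['score'],2),np.round(r['centre'],1),np.round(proj(p,r['centre'])))
for t in('power_top','start_key_top','rack'):
  for r in place_of(t,p): print(t,np.round(r['score'],2),np.round(r['centre'],1))
im=p['pixels'].astype(int)
w=((im.min(2)>165)&(im.max(2)-im.min(2)<35)).astype(np.uint8);w=cv2.morphologyEx(w,cv2.MORPH_CLOSE,np.ones((9,9)))
n,l,s,ce=cv2.connectedComponentsWithStats(w)
for i in range(1,n):
    if s[i,4]<400: continue
    ys,xs=np.where(l==i)
    for z in(31.5,36):
      P=np.array([ray(p,u,v,z)[:2] for u,v in zip(xs,ys)],np.float32)
      r=cv2.minAreaRect(P);print(ce[i].round(),s[i,4],z,[np.round(q,1) for q in r])
E
```

```text
t 1.25 tcp [231.6 471.2 231.3] yawy 63.83 F [ 0.3 -0.1 -0.6] gap 1.0
[489. 117.] 434 31.5 [array([220.4, 645. ]), array([22.2, 17.2]), np.float64(83.0)]
[489. 117.] 434 36 [array([219.7, 643.2]), array([21.9, 17. ]), np.float64(83.0)]
[502. 182.] 445 31.5 [array([280.5, 636.1]), array([24.8, 21.1]), np.float64(83.2)]
[502. 182.] 445 36 [array([279. , 634.4]), array([24.5, 20.8]), np.float64(83.2)]
[521. 465.] 1139 31.5 [array([648.1, 554.5]), array([79.5, 49.1]), np.float64(4.0)]
[521. 465.] 1139 36 [array([641.7, 553.8]), array([78.4, 48.5]), np.float64(4.0)]
```

View pics/w1.png

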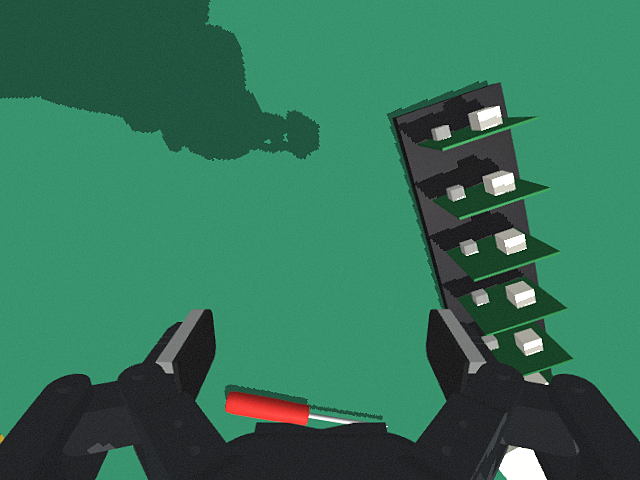

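The call was refused because every row needs all six keys. This picture only shows the start position: the screwdriver at (300,410), and an unrelated board holder at (480,230).

Call:
play_rows --steps '[{"x": 0, "y": 0, "z": -0.25, "ax": 0, "ay": 0, "az": -0.95}, {"x": 0, "y": 0, "z": -0.25, "ax": 0, "ay": 0, "az": -0.95}, {"x": 0, "y": 0, "z": -0.25, "ax": 0, "ay": 0, "az": -0.95}, {"x": 0, "y": 0, "z": -0.25, "ax": 0, "ay": 0, "az": -0.95}, {"x": -0.39, "y": -0.88, "z": 0, "ax": 0, "ay": 0, "az": 0}, {"x": -0.39, "y": -0.88, "z": 0, "ax": 0, "ay": 0, "az": 0}, {"x": -0.39, "y": -0.88, "z": 0, "ax": 0, "ay": 0, "az": 0}, {"x": -0.39, "y": -0.88, "z": 0, "ax": 0, "ay": 0, "az": 0}, {"x": -0.39, "y": -0.88, "z": 0, "ax": 0, "ay": 0, "az": 0}, {"x": -0.39, "y": -0.88, "z": 0, "ax": 0, "ay": 0, "az": 0}]'

```text
time: 2.5
tcp_pos: [368.2, 214.8, 281.5]
tool_rot: [0.0, -0.037, 0.999, 0.0]
contact_force: [1.6, 0.2, 0.2]
finger_gap: 1.001
```

Call:
play_rows --steps '[{"x": -0.39, "y": -0.88, "z": 0, "ax": 0, "ay": 0, "az": 0}, {"x": -0.39, "y": -0.88, "z": 0, "ax": 0, "ay": 0, "az": 0}, {"x": -0.39, "y": -0.88, "z": 0, "ax": 0, "ay": 0, "az": 0}, {"x": -0.39, "y": -0.88, "z": 0, "ax": 0, "ay": 0, "az": 0}, {"x": -0.39, "y": -0.88, "z": 0, "ax": 0, "ay": 0, "az": 0}, {"x": 0, "y": 0, "z": 0, "ax": 0, "ay": 0, "az": 0}]' --jaw 0.25

```text
time: 3.1
tcp_pos: [483.2, -0.0, 280.6]
tool_rot: [-0.0, -0.034, 0.999, -0.0]
contact_force: [-0.4, 0.3, -0.6]
finger_gap: 0.752
```

```bash
python3 - <<'E'
from h import *
o=st();p=capture('wrist');save(p,'w2.png')
for r in place_of('module_a',p): print(np.round(r['score'],2),np.round(r['centre'],1),np.round(proj(p,r['centre'])))
for t in('power_top','start_key_top','rack'):
  for r in place_of(t,p): print(t,np.round(r['score'],2),np.round(r['centre'],1))
im=p['pixels'].astype(int)
w=((im.min(2)>165)&(im.max(2)-im.min(2)<35)).astype(np.uint8);w=cv2.morphologyEx(w,cv2.MORPH_CLOSE,np.ones((9,9)))
n,l,s,ce=cv2.connectedComponentsWithStats(w)
for i in range(1,n):
    if s[i,4]<400: continue
    ys,xs=np.where(l==i)
    for z in(31.5,36):
      P=np.array([ray(p,u,v,z)[:2] for u,v in zip(xs,ys)],np.float32)
      r=cv2.minAreaRect(P);print(ce[i].round(),s[i,4],z,[np.round(q,1) for q in r])
E
```

```text
t 3.1 tcp [483.2  -0.  280.6] yawy 93.95 F [-0.4  0.3 -0.6] gap 0.752
0.9 [ 499.2 -165.8   -7. ] [180. 199.]
0.72 [ 354.1 -112.9    3.3] [222.  69.]
0.62 [ 5.20e+02  3.16e+01 -3.00e-01] [345. 228.]
0.61 [518.9 120.7   3.5] [420. 234.]
0.59 [ 5.073e+02 -5.940e+01 -1.000e-01] [268. 213.]
power_top 0.7 [519.4  32.8   2. ]
[ 25. 173.] 4520 31.5 [array([ 468.1, -345.7]), array([172.7,  81.3]), np.float64(7.0)]
[ 25. 173.] 4520 36 [array([ 467.4, -341.8]), array([170.7,  80.4]), np.float64(7.0)]
[266. 210.] 2829 31.5 [array([500.4, -57.6]), array([73.4, 49. ]), np.float64(5.7)]
[266. 210.] 2829 36 [array([499.3, -57. ]), array([72.5, 48.4]), np.float64(5.7)]
[350. 230.] 2720 31.5 [array([516.1,  34.4]), array([49.1, 73.1]), np.float64(87.0)]
[350. 230.] 2720 36 [array([514.9,  33.9]), array([48.5, 72.3]), np.float64(87.0)]
[426. 231.] 2711 31.5 [array([510.9, 119. ]), array([73.4, 49.7]), np.float64(12.9)]
[426. 231.] 2711 36 [array([509.7, 117.6]), array([72.5, 49.1]), np.float64(12.9)]
[587. 313.] 717 31.5 [array([598.2, 341.4]), array([45. , 45.7]), np.float64(65.3)]
[587. 313.] 717 36 [array([596. , 337.4]), array([44.5, 45.2]), np.float64(65.3)]
[280. 362.] 1367 31.5 [array([689.7, -35.9]), array([46. , 56.7]), np.float64(4.4)]
[280. 362.] 1367 36 [array([686.4, -35.6]), array([45.5, 56. ]), np.float64(4.4)]
[352. 362.] 1453 31.5 [array([681.9,  54.1]), array([45.9, 56.7]), np.float64(3.7)]
[352. 362.] 1453 36 [array([678.7,  53.5]), array([45.3, 56.1]), np.float64(3.7)]
```

View pics/w2.png

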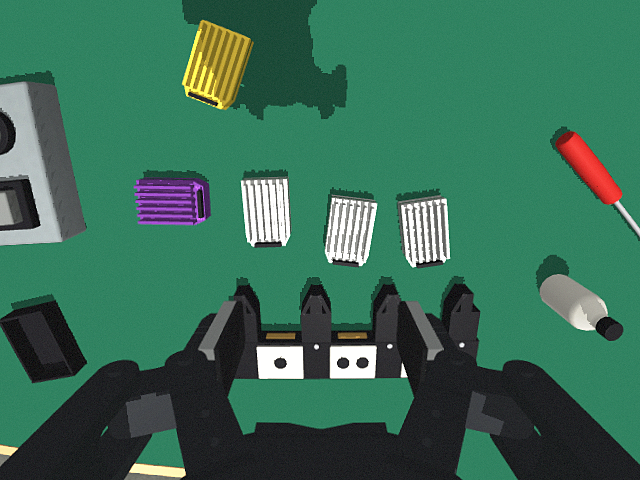

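The wrist view shows the three white modules at (266,210), (350,230) and (425,232), with purple at (172,202) and yellow at (217,65). The tags at (280,362) and (352,362) agree with the earlier fix, so the rack yaw is about 4.2°. I'll grip each module near its rear, slide it into the flare, release, and push it home with the fingers.

```bash
sed -i 's#/-50\*-1,#/-50,#' h.py; python3 - <<'E'
from h import *
to([478,-60,60],95.7)
E
```

```text
now x 0.15 y -1.30 z 4.43 az -0.18
after turn x 0.18 y -1.29 z 4.43 az -0.18
```

Call:
play_rows --steps '[{"x": 0.03, "y": -0.26, "z": 0.74, "ax": 0, "ay": 0, "az": -0.2}, {"x": 0.03, "y": -0.26, "z": 0.74, "ax": 0, "ay": 0, "az": 0}, {"x": 0.04, "y": -0.26, "z": 0.74, "ax": 0, "ay": 0, "az": 0}, {"x": 0.04, "y": -0.26, "z": 0.74, "ax": 0, "ay": 0, "az": 0}, {"x": 0.04, "y": -0.25, "z": 0.74, "ax": 0, "ay": 0, "az": 0}, {"x": 0, "y": 0, "z": 0.73, "ax": 0, "ay": 0, "az": 0}, {"x": 0, "y": 0, "z": 0, "ax": 0, "ay": 0, "az": 0}]'

```text
time: 4.05
tcp_pos: [475.8, -59.3, 56.9]
tool_rot: [-0.003, -0.051, 0.999, 0.001]
contact_force: [-0.5, 0.0, 1.4]
finger_gap: 0.748
```

```bash
python3 - <<'E'
from h import *
o=st();to([478,-60,6],95.7);p=capture('wrist');save(p,'w3.png')
for r in place_of('module_a',p)[:6]: print(np.round(r['score'],2),np.round(r['centre'],1),np.round(proj(p,r['centre'])))
E
```

```text
t 4.05 tcp [475.8 -59.3  56.9] yawy 95.89 F [-0.5  0.   1.4] gap 0.748
now x -0.04 y -0.02 z 1.02 az 0.02
after turn x -0.04 y -0.02 z 1.02 az 0.02
0.92 [507.4 -60.8  -0.6] [312. 315.]
0.77 [519.1  34.3  -3.6] [459. 342.]
0.59 [ 501.3 -164.6   -3.5] [142. 287.]
0.59 [ 353.1 -114.6    3.9] [231.  19.]
0.57 [519.1 120.5   3.5] [588. 356.]
```

View pics/w3.png

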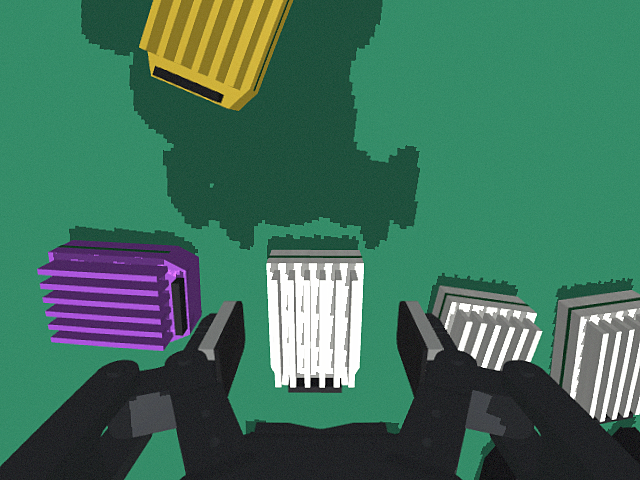

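Module 1 is square between the fingers: its rear edge is at v≈255, its sides at u 268–362, and the purple block stays clear at u<200. I descend and grip.

```bash
python3 - <<'E'
from h import *
p=capture('wrist')
print(ray(p,315,250,10),ray(p,315,262,36),ray(p,315,387,36))
E
```

```text
[466.69275189 -63.71589826  10.        ] [463.95683198 -63.6361464   36.        ] [536.34930578 -56.47160114  36.        ]
```

Call:
play_rows --steps '[{"x": -0.02, "y": -0.02, "z": 0.5, "ax": 0, "ay": 0, "az": 0}, {"x": -0.02, "y": 0, "z": 0.5, "ax": 0, "ay": 0, "az": 0}, {"x": 0, "y": 0, "z": 0, "ax": 0, "ay": 0, "az": 0}]'

```text
time: 4.5
tcp_pos: [480.4, -61.0, 9.7]
tool_rot: [-0.0, -0.051, 0.999, 0.0]
contact_force: [-0.0, 0.5, 0.3]
finger_gap: 0.75
```

Call:
play_rows --steps '[{"x": 0, "y": 0, "z": 0, "ax": 0, "ay": 0, "az": 0}, {"x": 0, "y": 0, "z": 0, "ax": 0, "ay": 0, "az": 0}, {"x": 0, "y": 0, "z": 0, "ax": 0, "ay": 0, "az": 0}, {"x": 0, "y": 0, "z": 0, "ax": 0, "ay": 0, "az": 0}]' --jaw 0.6

```text
time: 4.9
tcp_pos: [481.6, -61.6, 11.8]
tool_rot: [0.001, -0.051, 0.999, -0.0]
contact_force: [-2.9, 1.8, 10.2]
finger_gap: 0.568
```

```bash
python3 - <<'E'
from h import *
o=st();to([532.3,-46.4,11],94.2);to([577.2,-43.1,11],94.2)
E
```

```text
t 4.9 tcp [481.6 -61.6  11.8] yawy 95.85 F [-2.9  1.8 10.2] gap 0.568
now x -1.04 y 0.20 z 0.02 az 0.21
after turn x -1.03 y 0.23 z 0.02 az 0.21
now x -1.94 y 0.17 z 0.02 az 0.21
after turn x -1.93 y 0.23 z 0.02 az 0.21
```

Call:
play_rows --steps '[{"x": -0.2, "y": 0.04, "z": 0, "ax": 0, "ay": 0, "az": 0.1}, {"x": -0.21, "y": 0.04, "z": 0, "ax": 0, "ay": 0, "az": 0.1}, {"x": -0.21, "y": 0.05, "z": 0, "ax": 0, "ay": 0, "az": 0}, {"x": -0.21, "y": 0.05, "z": 0, "ax": 0, "ay": 0, "az": 0}, {"x": -0.2, "y": 0.05, "z": 0, "ax": 0, "ay": 0, "az": 0}, {"x": 0, "y": 0, "z": 0, "ax": 0, "ay": 0, "az": 0}]'

```text
time: 5.5
tcp_pos: [533.4, -45.8, 11.8]
tool_rot: [0.002, -0.037, 0.999, -0.0]
contact_force: [3.1, 0.4, 7.4]
finger_gap: 0.562
```

```bash
python3 - <<'E'
from h import *
o=st();to([577.2,-43.1,11],94.2);p=capture('wrist');save(p,'w4.png')
E
```

```text
t 5.5 tcp [533.4 -45.8  11.8] yawy 94.27 F [3.1 0.4 7.4] gap 0.562
now x -0.88 y -0.01 z 0.02 az 0.01
after turn x -0.88 y -0.01 z 0.02 az 0.01
```

View pics/w4.png

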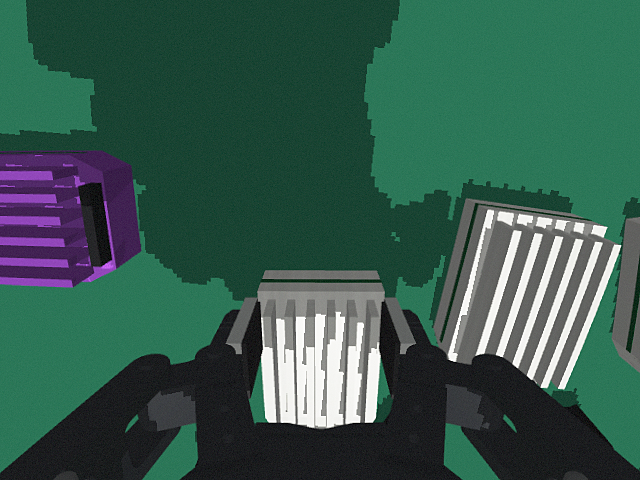

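The module is held squarely and M2 at (530,290) is clear. I insert it and watch the force.

Call:
play_rows --steps '[{"x": -0.18, "y": 0, "z": 0, "ax": 0, "ay": 0, "az": 0}, {"x": -0.18, "y": 0, "z": 0, "ax": 0, "ay": 0, "az": 0}, {"x": -0.18, "y": 0, "z": 0, "ax": 0, "ay": 0, "az": 0}, {"x": -0.17, "y": 0, "z": 0, "ax": 0, "ay": 0, "az": 0}, {"x": -0.17, "y": 0, "z": 0, "ax": 0, "ay": 0, "az": 0}, {"x": 0, "y": 0, "z": 0, "ax": 0, "ay": 0, "az": 0}]'

```text
time: 6.15
tcp_pos: [576.7, -42.9, 11.8]
tool_rot: [0.002, -0.037, 0.999, -0.0]
contact_force: [2.6, 0.5, 6.0]
finger_gap: 0.559
```

Call:
play_rows --steps '[{"x": 0, "y": 0, "z": 0, "ax": 0, "ay": 0, "az": 0}, {"x": 0, "y": 0, "z": 0, "ax": 0, "ay": 0, "az": 0}, {"x": 0, "y": 0, "z": 0, "ax": 0, "ay": 0, "az": 0}]' --jaw 0.25

```text
time: 6.45
tcp_pos: [574.7, -42.7, 10.2]
tool_rot: [0.0, -0.037, 0.999, -0.0]
contact_force: [-1.0, -0.0, -0.6]
finger_gap: 0.752
```

Call:
play_rows --steps '[{"x": 0.4, "y": 0, "z": 0, "ax": 0, "ay": 0, "az": 0}, {"x": 0.45, "y": 0, "z": 0, "ax": 0, "ay": 0, "az": 0}, {"x": 0, "y": 0, "z": 0, "ax": 0, "ay": 0, "az": 0}]'

```text
time: 6.75
tcp_pos: [529.6, -45.6, 9.8]
tool_rot: [-0.001, -0.037, 0.999, 0.0]
contact_force: [0.1, 0.2, 0.2]
finger_gap: 0.754
```

Call:
play_rows --steps '[{"x": 0, "y": 0, "z": 0, "ax": 0, "ay": 0, "az": 0}, {"x": 0, "y": 0, "z": 0, "ax": 0, "ay": 0, "az": 0}, {"x": 0, "y": 0, "z": 0, "ax": 0, "ay": 0, "az": 0}, {"x": 0, "y": 0, "z": 0, "ax": 0, "ay": 0, "az": 0}, {"x": 0, "y": 0, "z": 0, "ax": 0, "ay": 0, "az": 0}]' --jaw 0.85

```text
time: 7.25
tcp_pos: [532.6, -45.7, 9.7]
tool_rot: [-0.0, -0.037, 0.999, 0.0]
contact_force: [0.3, 0.8, 0.6]
finger_gap: 0.15
```

Call:
play_rows --steps '[{"x": -0.2, "y": 0, "z": 0, "ax": 0, "ay": 0, "az": 0}, {"x": -0.2, "y": 0, "z": 0, "ax": 0, "ay": 0, "az": 0}, {"x": -0.1, "y": 0, "z": 0, "ax": 0, "ay": 0, "az": 0}, {"x": -0.1, "y": 0, "z": 0, "ax": 0, "ay": 0, "az": 0}, {"x": 0, "y": 0, "z": 0, "ax": 0, "ay": 0, "az": 0}]'

```text
time: 7.75
tcp_pos: [563.1, -43.5, 9.7]
tool_rot: [0.0, -0.037, 0.999, -0.0]
contact_force: [0.5, 0.1, -0.2]
finger_gap: 0.152
```

Call:
play_rows --steps '[{"x": -0.08, "y": 0, "z": 0, "ax": 0, "ay": 0, "az": 0}, {"x": -0.08, "y": 0, "z": 0, "ax": 0, "ay": 0, "az": 0}, {"x": -0.04, "y": 0, "z": 0, "ax": 0, "ay": 0, "az": 0}, {"x": 0, "y": 0, "z": 0, "ax": 0, "ay": 0, "az": 0}]'

```text
time: 8.15
tcp_pos: [572.6, -42.8, 9.8]
tool_rot: [0.0, -0.037, 0.999, -0.0]
contact_force: [0.1, -0.0, -0.1]
finger_gap: 0.149
```

Call:
play_rows --steps '[{"x": -0.04, "y": 0, "z": 0, "ax": 0, "ay": 0, "az": 0}, {"x": -0.04, "y": 0, "z": 0, "ax": 0, "ay": 0, "az": 0}, {"x": 0, "y": 0, "z": 0, "ax": 0, "ay": 0, "az": 0}]'

```text
time: 8.45
tcp_pos: [575.8, -42.5, 9.6]
tool_rot: [-0.001, -0.037, 0.999, -0.0]
contact_force: [-3.7, -0.1, 1.1]
finger_gap: 0.151
```

Call:
play_rows --steps '[{"x": -0.06, "y": 0, "z": 0, "ax": 0, "ay": 0, "az": 0}, {"x": 0, "y": 0, "z": 0, "ax": 0, "ay": 0, "az": 0}]'

```text
time: 8.65
tcp_pos: [575.9, -42.2, 9.0]
tool_rot: [-0.003, -0.037, 0.999, -0.0]
contact_force: [-17.7, -2.3, 8.2]
finger_gap: 0.148
```

Call:
play_rows --steps '[{"x": -0.06, "y": 0, "z": 0, "ax": 0, "ay": 0, "az": 0}, {"x": 0, "y": 0, "z": 0, "ax": 0, "ay": 0, "az": 0}]'

```text
time: 8.85
tcp_pos: [575.9, -41.9, 8.4]
tool_rot: [-0.006, -0.037, 0.999, -0.0]
contact_force: [-31.6, -3.8, 12.6]
finger_gap: 0.15
```

M1 stopped dead at TCP x=575.9 under rising force, where the home prediction was 575.6. Now module 2.

Call:
play_rows --steps '[{"x": 0.4, "y": 0, "z": 0, "ax": 0, "ay": 0, "az": 0}, {"x": 0.5, "y": 0, "z": -0.6, "ax": 0, "ay": 0, "az": 0}, {"x": 0.4, "y": 0, "z": -0.6, "ax": 0, "ay": 0, "az": 0}, {"x": 0, "y": 0, "z": 0, "ax": 0, "ay": 0, "az": 0}]'

```text
time: 9.25
tcp_pos: [517.2, -47.2, 73.0]
tool_rot: [0.002, -0.037, 0.999, -0.001]
contact_force: [-0.0, -1.8, -0.1]
finger_gap: 0.15
```

```bash
python3 - <<'E'
from h import *
o=st();to([496.5,35.5,70],87)
E
```

```text
t 9.25 tcp [517.2 -47.2  73. ] yawy 94.21 F [-0.  -1.8 -0.1] gap 0.15
now x 0.29 y 1.68 z 0.06 az 0.90
after turn x 0.50 y 1.63 z 0.06 az 0.90
```

Call:
play_rows --steps '[{"x": 0, "y": 0, "z": 0.03, "ax": 0, "ay": 0, "az": 0.9}, {"x": 0.12, "y": 0.4, "z": 0, "ax": 0, "ay": 0, "az": 0}, {"x": 0.12, "y": 0.41, "z": 0, "ax": 0, "ay": 0, "az": 0}, {"x": 0.13, "y": 0.41, "z": 0, "ax": 0, "ay": 0, "az": 0}, {"x": 0.13, "y": 0.41, "z": 0, "ax": 0, "ay": 0, "az": 0}, {"x": 0, "y": 0, "z": 0, "ax": 0, "ay": 0, "az": 0}]' --jaw 0.25

```text
time: 9.85
tcp_pos: [496.3, 37.6, 68.0]
tool_rot: [-0.0, 0.025, 1.0, 0.0]
contact_force: [0.1, 0.5, -0.3]
finger_gap: 0.751
```

```bash
cat >> h.py <<'E'
def rear(p,x0,y0):
    """top-face fit of the bright module nearest (x0,y0), fins at z=36"""
    im=p['pixels'].astype(int)
    w=((im.min(2)>110)&(im.max(2)-im.min(2)<35)).astype(np.uint8);w=cv2.morphologyEx(w,cv2.MORPH_CLOSE,np.ones((11,11)))
    n,l,s,ce=cv2.connectedComponentsWithStats(w)
    for i in range(1,n):
        if s[i,4]<1500: continue
        ys,xs=np.where(l==i);P=np.array([ray(p,u,v,36)[:2] for u,v in zip(xs,ys)],np.float32)
        r=cv2.minAreaRect(P)
        if np.hypot(r[0][0]-x0,r[0][1]-y0)<45: print([np.round(q,1) for q in r],ce[i].round(),s[i,:4])
E
python3 - <<'E'
from h import *
o=st();to([496.5,35.5,6],87);p=capture('wrist');save(p,'w5.png');rear(p,518,34)
for r in place_of('module_a',p)[:6]: print(np.round(r['score'],2),np.round(r['centre'],1),np.round(proj(p,r['centre'])))
E
```

```text
t 9.85 tcp [496.3  37.6  68. ] yawy 87.15 F [ 0.1  0.5 -0.3] gap 0.751
now x -0.01 y -0.04 z 1.24 az 0.02
after turn x -0.01 y -0.04 z 1.24 az 0.02
[array([508.9,  36.1]), array([46.2, 75.5]), np.float64(87.1)] [318. 300.] [272 237  93 131]
0.92 [5.156e+02 1.185e+02 4.000e-01] [451. 283.]
0.86 [623.3 -40.3   1.9] [221. 430.]
0.8 [ 496.9 -165.5   -3.7] [ 13. 272.]
0.6 [519.7  32.2  -3.4] [313. 293.]
0.56 [ 352.6 -117.5    2.9] [17. 22.]
```

View pics/w5.png

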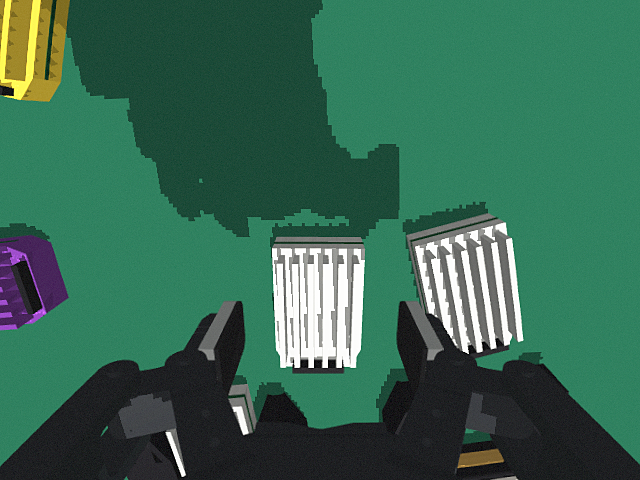

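M2 is centred at (318,300) with its axis parallel to the fingers. M3 at (465,280) is close on the right, so I narrow the opening slightly before descending. The network now puts M1 at (623,-40), against a bay 1 home of (624,-40).

```bash
python3 - <<'E'
from h import *
p=capture('wrist')
print(ray(p,318,240,10),ray(p,318,250,36),ray(p,318,367,36),ray(p,274,240,10),ray(p,364,240,10))
E
```

```text
[481.63948632  35.72549347  10.        ] [478.80739171  36.03503382  36.        ] [547.43924413  32.42144205  36.        ] [480.38271738  10.88484273  10.        ] [482.94952069  61.68875182  10.        ]
```

Call:
play_rows --steps '[{"x": 0, "y": -0.03, "z": 0.4, "ax": 0, "ay": 0, "az": 0}, {"x": 0, "y": 0, "z": 0.4, "ax": 0, "ay": 0, "az": 0}, {"x": 0, "y": 0, "z": 0.35, "ax": 0, "ay": 0, "az": 0}, {"x": 0, "y": 0, "z": 0, "ax": 0, "ay": 0, "az": 0}]' --jaw 0.32

```text
time: 10.4
tcp_pos: [495.8, 33.6, 9.1]
tool_rot: [-0.001, 0.026, 1.0, 0.0]
contact_force: [-0.1, 0.3, 0.8]
finger_gap: 0.678
```

Call:
play_rows --steps '[{"x": 0, "y": 0, "z": 0, "ax": 0, "ay": 0, "az": 0}, {"x": 0, "y": 0, "z": 0, "ax": 0, "ay": 0, "az": 0}, {"x": 0, "y": 0, "z": 0, "ax": 0, "ay": 0, "az": 0}, {"x": 0, "y": 0, "z": 0, "ax": 0, "ay": 0, "az": 0}]' --jaw 0.6

```text
time: 10.8
tcp_pos: [496.9, 34.2, 11.2]
tool_rot: [0.0, 0.026, 1.0, -0.0]
contact_force: [0.1, 1.3, -3.6]
finger_gap: 0.564
```

```bash
python3 - <<'E'
from h import *
o=st();p=capture('wrist')
for r in place_of('module_a',p)[:6]: print(np.round(r['score'],2),np.round(r['centre'],1),np.round(proj(p,r['centre'])))
E
```

```text
t 10.8 tcp [496.9  34.2  11.2] yawy 87.02 F [ 0.1  1.3 -3.6] gap 0.564
0.77 [521.2  29.4  -2.2] [312. 346.]
0.58 [516.6 121.5   5.5] [509. 336.]
```

```bash
python3 - <<'E'
from h import *
to([526.1,43.3,11],94.2);to([571,46.6,11],94.2)
E
```

```text
now x -0.58 y 0.21 z 0.00 az -0.90
after turn x -0.60 y 0.14 z 0.00 az -0.90
now x -1.47 y 0.32 z 0.00 az -0.90
after turn x -1.50 y 0.14 z 0.00 az -0.90
```

Call:
play_rows --steps '[{"x": -0.15, "y": 0.05, "z": 0, "ax": 0, "ay": 0, "az": -0.22}, {"x": -0.15, "y": 0.05, "z": 0, "ax": 0, "ay": 0, "az": -0.22}, {"x": -0.15, "y": 0.04, "z": 0, "ax": 0, "ay": 0, "az": -0.23}, {"x": -0.15, "y": 0.04, "z": 0, "ax": 0, "ay": 0, "az": -0.23}, {"x": 0, "y": 0, "z": 0, "ax": 0, "ay": 0, "az": 0}]'

```text
time: 11.4
tcp_pos: [528.4, 43.5, 10.9]
tool_rot: [0.001, -0.038, 0.999, 0.0]
contact_force: [1.0, 0.2, 4.3]
finger_gap: 0.566
```

```bash
python3 - <<'E'
from h import *
st();to([571,46.6,11],94.2)
E
```

```text
t 11.4 tcp [528.4  43.5  10.9] yawy 94.36 F [1.  0.2 4.3] gap 0.566
now x -0.85 y -0.00 z -0.00 az 0.02
after turn x -0.85 y -0.00 z -0.00 az 0.02
```

Call:
play_rows --steps '[{"x": -0.17, "y": 0, "z": 0, "ax": 0, "ay": 0, "az": 0.02}, {"x": -0.17, "y": 0, "z": 0, "ax": 0, "ay": 0, "az": 0}, {"x": -0.17, "y": 0, "z": 0, "ax": 0, "ay": 0, "az": 0}, {"x": -0.17, "y": 0, "z": 0, "ax": 0, "ay": 0, "az": 0}, {"x": -0.17, "y": 0, "z": 0, "ax": 0, "ay": 0, "az": 0}, {"x": 0, "y": 0, "z": 0, "ax": 0, "ay": 0, "az": 0}]'

```text
time: 12.0
tcp_pos: [570.3, 46.3, 10.9]
tool_rot: [0.001, -0.035, 0.999, 0.0]
contact_force: [2.2, 0.5, 4.1]
finger_gap: 0.564
```

Call:
play_rows --steps '[{"x": 0, "y": 0, "z": 0, "ax": 0, "ay": 0, "az": 0}, {"x": 0, "y": 0, "z": 0, "ax": 0, "ay": 0, "az": 0}, {"x": 0, "y": 0, "z": 0, "ax": 0, "ay": 0, "az": 0}]' --jaw 0.32

```text
time: 12.3
tcp_pos: [568.6, 46.2, 10.6]
tool_rot: [-0.0, -0.035, 0.999, -0.0]
contact_force: [0.3, 1.2, 0.1]
finger_gap: 0.679
```

Call:
play_rows --steps '[{"x": 0.4, "y": 0, "z": 0, "ax": 0, "ay": 0, "az": 0}, {"x": 0.43, "y": 0, "z": 0, "ax": 0, "ay": 0, "az": 0}, {"x": 0, "y": 0, "z": 0, "ax": 0, "ay": 0, "az": 0}]'

```text
time: 12.6
tcp_pos: [524.8, 43.3, 10.6]
tool_rot: [-0.001, -0.035, 0.999, 0.0]
contact_force: [-0.1, -0.5, 0.1]
finger_gap: 0.685
```

Call:
play_rows --steps '[{"x": 0, "y": 0, "z": 0, "ax": 0, "ay": 0, "az": 0}, {"x": 0, "y": 0, "z": 0, "ax": 0, "ay": 0, "az": 0}, {"x": 0, "y": 0, "z": 0, "ax": 0, "ay": 0, "az": 0}, {"x": 0, "y": 0, "z": 0, "ax": 0, "ay": 0, "az": 0}, {"x": 0, "y": 0, "z": 0, "ax": 0, "ay": 0, "az": 0}]' --jaw 0.85

```text
time: 13.1
tcp_pos: [527.9, 43.2, 10.7]
tool_rot: [-0.0, -0.036, 0.999, 0.0]
contact_force: [-0.4, 0.4, -0.8]
finger_gap: 0.151
```

Call:
play_rows --steps '[{"x": -0.2, "y": 0, "z": 0, "ax": 0, "ay": 0, "az": 0}, {"x": -0.2, "y": 0, "z": 0, "ax": 0, "ay": 0, "az": 0}, {"x": -0.12, "y": 0, "z": 0, "ax": 0, "ay": 0, "az": 0}, {"x": -0.12, "y": 0, "z": 0, "ax": 0, "ay": 0, "az": 0}, {"x": -0.08, "y": 0, "z": 0, "ax": 0, "ay": 0, "az": 0}, {"x": -0.06, "y": 0, "z": 0, "ax": 0, "ay": 0, "az": 0}, {"x": 0, "y": 0, "z": 0, "ax": 0, "ay": 0, "az": 0}]'

```text
time: 13.8
tcp_pos: [566.9, 46.0, 10.8]
tool_rot: [0.0, -0.036, 0.999, 0.0]
contact_force: [0.1, -0.2, 0.1]
finger_gap: 0.153
```

Call:
play_rows --steps '[{"x": -0.05, "y": 0, "z": 0, "ax": 0, "ay": 0, "az": 0}, {"x": -0.05, "y": 0, "z": 0, "ax": 0, "ay": 0, "az": 0}, {"x": 0, "y": 0, "z": 0, "ax": 0, "ay": 0, "az": 0}]'

```text
time: 14.1
tcp_pos: [569.2, 46.3, 10.3]
tool_rot: [-0.002, -0.035, 0.999, -0.0]
contact_force: [-11.4, -2.3, 3.4]
finger_gap: 0.15
```

Call:
play_rows --steps '[{"x": -0.06, "y": 0, "z": 0, "ax": 0, "ay": 0, "az": 0}, {"x": 0, "y": 0, "z": 0, "ax": 0, "ay": 0, "az": 0}]'

```text
time: 14.3
tcp_pos: [569.2, 46.5, 9.6]
tool_rot: [-0.005, -0.035, 0.999, -0.0]
contact_force: [-24.7, -3.5, 10.4]
finger_gap: 0.148
```

M2 is home: it stopped at 569.2 and 569 was predicted. Module 3 is next.

Call:
play_rows --steps '[{"x": 0.4, "y": 0, "z": 0, "ax": 0, "ay": 0, "az": 0}, {"x": 0.5, "y": 0, "z": -0.6, "ax": 0, "ay": 0, "az": 0}, {"x": 0.4, "y": 0, "z": -0.6, "ax": 0, "ay": 0, "az": 0}, {"x": 0, "y": 0, "z": 0, "ax": 0, "ay": 0, "az": 0}]'

```text
time: 14.7
tcp_pos: [509.2, 41.9, 74.0]
tool_rot: [0.002, -0.035, 0.999, -0.0]
contact_force: [0.7, -1.1, -0.3]
finger_gap: 0.147
```

```bash
python3 - <<'E'
from h import *
o=st();to([493.6,114.5,70],103)
E
```

```text
t 14.7 tcp [509.2  41.9  74. ] yawy 94.07 F [ 0.7 -1.1 -0.3] gap 0.147
now x 0.21 y 1.47 z 0.08 az -1.12
after turn x -0.02 y 1.48 z 0.08 az -1.12
```

Call:
play_rows --steps '[{"x": 0, "y": 0, "z": 0.04, "ax": 0, "ay": 0, "az": -0.56}, {"x": 0, "y": 0, "z": 0.04, "ax": 0, "ay": 0, "az": -0.56}, {"x": 0, "y": 0.37, "z": 0, "ax": 0, "ay": 0, "az": 0}, {"x": 0, "y": 0.37, "z": 0, "ax": 0, "ay": 0, "az": 0}, {"x": 0, "y": 0.37, "z": 0, "ax": 0, "ay": 0, "az": 0}, {"x": 0, "y": 0.37, "z": 0, "ax": 0, "ay": 0, "az": 0}, {"x": 0, "y": 0, "z": 0, "ax": 0, "ay": 0, "az": 0}]' --jaw 0.2

```text
time: 15.4
tcp_pos: [492.8, 115.5, 66.5]
tool_rot: [-0.0, -0.114, 0.993, 0.0]
contact_force: [-0.5, -0.2, -0.5]
finger_gap: 0.801
```

```bash
python3 - <<'E'
from h import *
o=st();p=capture('wrist');save(p,'w6.png');rear(p,515,119)
for r in place_of('module_a',p)[:6]: print(np.round(r['score'],2),np.round(r['centre'],1),np.round(proj(p,r['centre'])))
E
```

```text
t 15.4 tcp [492.8 115.5  66.5] yawy 103.14 F [-0.5 -0.2 -0.5] gap 0.801
[array([504.3, 119.9]), array([75.5, 46.1]), np.float64(13.0)] [323. 301.] [277 237  94 132]
0.73 [631.4 -39.9   0.8] [ 65. 390.]
0.67 [516.7 120.8   1.8] [319. 299.]
```

View pics/w6.png

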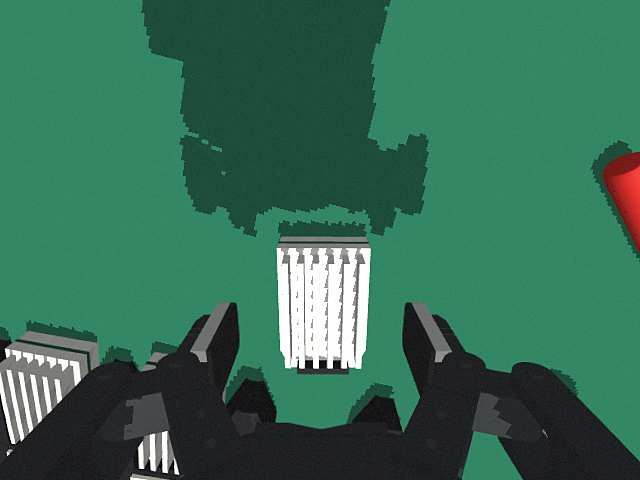

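M3 is centred at (323,303) and aligned. I descend and grip it the same way.

```bash
python3 - <<'E'
from h import *
p=capture('wrist')
print(ray(p,324,240,10))
E
```

```text
[477.3243377  112.72687093  10.        ]
```

Call:
play_rows --steps '[{"x": 0, "y": 0.01, "z": 0.4, "ax": 0, "ay": 0, "az": 0}, {"x": 0, "y": 0, "z": 0.4, "ax": 0, "ay": 0, "az": 0}, {"x": 0, "y": 0, "z": 0.33, "ax": 0, "ay": 0, "az": 0}, {"x": 0, "y": 0, "z": 0, "ax": 0, "ay": 0, "az": 0}]'

```text
time: 15.95
tcp_pos: [492.0, 113.7, 8.7]
tool_rot: [-0.001, -0.113, 0.994, -0.0]
contact_force: [0.6, 0.2, 0.3]
finger_gap: 0.8
```

Call:
play_rows --steps '[{"x": 0, "y": 0, "z": 0, "ax": 0, "ay": 0, "az": 0}, {"x": 0, "y": 0, "z": 0, "ax": 0, "ay": 0, "az": 0}, {"x": 0, "y": 0, "z": 0, "ax": 0, "ay": 0, "az": 0}, {"x": 0, "y": 0, "z": 0, "ax": 0, "ay": 0, "az": 0}]' --jaw 0.6

```text
time: 16.35
tcp_pos: [493.6, 114.4, 11.1]
tool_rot: [0.001, -0.113, 0.994, -0.0]
contact_force: [-1.0, -1.9, 7.2]
finger_gap: 0.561
```

```bash
python3 - <<'E'
from h import *
b=np.array([610.7,139.8]);u=np.array([.9973,.0733])
st();to([*(b-91.5*u),10.5],94.2);to([*(b-46.5*u),10.5],94.2);print(b-46.5*u,b-48.5*u)
E
```

```text
t 16.35 tcp [493.6 114.4  11.1] yawy 103.02 F [-1.  -1.9  7.2] gap 0.561
now x -0.59 y 0.25 z 0.01 az 1.10
after turn x -0.54 y 0.34 z 0.01 az 1.10
now x -1.48 y 0.11 z 0.01 az 1.10
after turn x -1.44 y 0.34 z 0.01 az 1.10
[564.32555 136.39155] [562.33095 136.24495]
```

Call:
play_rows --steps '[{"x": -0.14, "y": 0.07, "z": 0, "ax": 0, "ay": 0, "az": 0.28}, {"x": -0.14, "y": 0.07, "z": 0, "ax": 0, "ay": 0, "az": 0.28}, {"x": -0.14, "y": 0.08, "z": 0, "ax": 0, "ay": 0, "az": 0.27}, {"x": -0.14, "y": 0.08, "z": 0, "ax": 0, "ay": 0, "az": 0.27}, {"x": 0, "y": 0, "z": 0, "ax": 0, "ay": 0, "az": 0}]'

```text
time: 16.85
tcp_pos: [519.4, 134.6, 11.1]
tool_rot: [0.001, -0.036, 0.999, 0.0]
contact_force: [1.5, 0.4, 4.8]
finger_gap: 0.566
```

```bash
python3 - <<'E'
from h import *
st();to([564.3,136.4,11],94.2)
E
```

```text
t 16.85 tcp [519.4 134.6  11.1] yawy 94.17 F [1.5 0.4 4.8] gap 0.566
now x -0.90 y -0.03 z 0.00 az -0.00
after turn x -0.90 y -0.03 z 0.00 az -0.00
```

Call:
play_rows --steps '[{"x": -0.18, "y": -0.03, "z": 0, "ax": 0, "ay": 0, "az": 0}, {"x": -0.18, "y": 0, "z": 0, "ax": 0, "ay": 0, "az": 0}, {"x": -0.18, "y": 0, "z": 0, "ax": 0, "ay": 0, "az": 0}, {"x": -0.18, "y": 0, "z": 0, "ax": 0, "ay": 0, "az": 0}, {"x": -0.18, "y": 0, "z": 0, "ax": 0, "ay": 0, "az": 0}, {"x": 0, "y": 0, "z": 0, "ax": 0, "ay": 0, "az": 0}]'

```text
time: 17.45
tcp_pos: [564.7, 136.0, 11.1]
tool_rot: [0.001, -0.037, 0.999, 0.0]
contact_force: [3.0, 0.3, 4.1]
finger_gap: 0.562
```

Call:
play_rows --steps '[{"x": 0, "y": 0, "z": 0, "ax": 0, "ay": 0, "az": 0}, {"x": 0, "y": 0, "z": 0, "ax": 0, "ay": 0, "az": 0}, {"x": 0, "y": 0, "z": 0, "ax": 0, "ay": 0, "az": 0}]' --jaw 0.32

```text
time: 17.75
tcp_pos: [562.8, 135.8, 10.3]
tool_rot: [-0.0, -0.037, 0.999, -0.0]
contact_force: [0.4, 0.0, 0.5]
finger_gap: 0.682
```

Call:
play_rows --steps '[{"x": 0.4, "y": 0, "z": 0, "ax": 0, "ay": 0, "az": 0}, {"x": 0.43, "y": 0, "z": 0, "ax": 0, "ay": 0, "az": 0}, {"x": 0, "y": 0, "z": 0, "ax": 0, "ay": 0, "az": 0}]'

```text
time: 18.05
tcp_pos: [518.8, 132.7, 10.1]
tool_rot: [-0.001, -0.037, 0.999, -0.0]
contact_force: [-0.5, 0.5, -0.1]
finger_gap: 0.68
```

Call:
play_rows --steps '[{"x": 0, "y": 0, "z": 0, "ax": 0, "ay": 0, "az": 0}, {"x": 0, "y": 0, "z": 0, "ax": 0, "ay": 0, "az": 0}, {"x": 0, "y": 0, "z": 0, "ax": 0, "ay": 0, "az": 0}, {"x": 0, "y": 0, "z": 0, "ax": 0, "ay": 0, "az": 0}, {"x": 0, "y": 0, "z": 0, "ax": 0, "ay": 0, "az": 0}]' --jaw 0.85

```text
time: 18.55
tcp_pos: [521.8, 132.8, 10.2]
tool_rot: [-0.0, -0.037, 0.999, -0.0]
contact_force: [0.2, 0.4, -0.2]
finger_gap: 0.15
```

Call:
play_rows --steps '[{"x": -0.2, "y": 0, "z": 0, "ax": 0, "ay": 0, "az": 0}, {"x": -0.2, "y": 0, "z": 0, "ax": 0, "ay": 0, "az": 0}, {"x": -0.12, "y": 0, "z": 0, "ax": 0, "ay": 0, "az": 0}, {"x": -0.12, "y": 0, "z": 0, "ax": 0, "ay": 0, "az": 0}, {"x": -0.08, "y": 0, "z": 0, "ax": 0, "ay": 0, "az": 0}, {"x": -0.06, "y": 0, "z": 0, "ax": 0, "ay": 0, "az": 0}, {"x": 0, "y": 0, "z": 0, "ax": 0, "ay": 0, "az": 0}]'

```text
time: 19.25
tcp_pos: [560.8, 135.7, 10.2]
tool_rot: [0.0, -0.037, 0.999, -0.0]
contact_force: [-0.5, -0.3, -0.9]
finger_gap: 0.147
```

Call:
play_rows --steps '[{"x": -0.05, "y": 0, "z": 0, "ax": 0, "ay": 0, "az": 0}, {"x": -0.05, "y": 0, "z": 0, "ax": 0, "ay": 0, "az": 0}, {"x": 0, "y": 0, "z": 0, "ax": 0, "ay": 0, "az": 0}]'

```text
time: 19.55
tcp_pos: [562.4, 135.9, 9.6]
tool_rot: [-0.003, -0.037, 0.999, -0.0]
contact_force: [-14.0, -1.4, 5.4]
finger_gap: 0.155
```

Call:
play_rows --steps '[{"x": -0.05, "y": 0, "z": 0, "ax": 0, "ay": 0, "az": 0}, {"x": 0, "y": 0, "z": 0, "ax": 0, "ay": 0, "az": 0}]'

```text
time: 19.75
tcp_pos: [562.6, 135.9, 9.1]
tool_rot: [-0.005, -0.037, 0.999, -0.0]
contact_force: [-23.9, -1.8, 10.3]
finger_gap: 0.149
```

All three modules are home (562.6 against 562.3 predicted). I retreat and go above the control box with the jaw shut.

Call:
play_rows --steps '[{"x": 0.4, "y": 0, "z": 0, "ax": 0, "ay": 0, "az": 0}, {"x": 0.5, "y": 0, "z": -0.7, "ax": 0, "ay": 0, "az": 0}, {"x": 0.4, "y": 0, "z": -0.8, "ax": 0, "ay": 0, "az": 0}, {"x": 0, "y": 0, "z": -0.9, "ax": 0, "ay": 0, "az": 0}, {"x": 0, "y": 0, "z": -0.9, "ax": 0, "ay": 0, "az": 0}, {"x": 0, "y": -0.8, "z": -0.5, "ax": 0, "ay": 0, "az": 0}, {"x": 0, "y": -0.9, "z": 0, "ax": 0, "ay": 0, "az": 0}, {"x": 0, "y": -0.9, "z": 0, "ax": 0, "ay": 0, "az": 0}, {"x": 0, "y": -0.9, "z": 0, "ax": 0, "ay": 0, "az": 0}, {"x": 0, "y": -0.9, "z": 0, "ax": 0, "ay": 0, "az": 0}]' --jaw 1

```text
time: 20.75
tcp_pos: [519.2, -89.7, 200.6]
tool_rot: [0.0, -0.037, 0.999, -0.0]
contact_force: [1.5, 0.2, 0.1]
finger_gap: -0.001
```

Call:
play_rows --steps '[{"x": 0.1, "y": -0.9, "z": 0, "ax": 0, "ay": 0, "az": 0}, {"x": 0.1, "y": -0.9, "z": 0, "ax": 0, "ay": 0, "az": 0}, {"x": 0.1, "y": -0.9, "z": 0, "ax": 0, "ay": 0, "az": 0}, {"x": 0.1, "y": -0.9, "z": 0, "ax": 0, "ay": 0, "az": 0}, {"x": 0, "y": 0, "z": 0, "ax": 0, "ay": 0, "az": 0}, {"x": 0, "y": 0, "z": 0, "ax": 0, "ay": 0, "az": 0}]'

```text
time: 21.35
tcp_pos: [512.4, -269.7, 200.0]
tool_rot: [-0.0, -0.036, 0.999, 0.0]
contact_force: [0.2, 1.0, -0.3]
finger_gap: 0.0
```

```bash
python3 - <<'E'
from h import *
st();im=[]
for c in('wrist','scene','side'):
  p=capture(c);im.append(p)
  for t in('power_top','start_key_top'):
    for r in place_of(t,p)[:2]: print(c,t,np.round(r['score'],2),np.round(r['centre'],1),np.round(proj(p,r['centre'])))
  if c!='wrist':
    for r in place_of('module_a',p)[:5]: print(c,np.round(r['score'],2),np.round(r['centre'],1))
w=im[0]['pixels'];s=cv2.resize(im[2]['pixels'][170:290,240:420],(720,480));s=cv2.resize(s,(400,267));
o=np.zeros((600,800,3),np.uint8);o[:300,:400]=cv2.resize(w,(400,300));o[300:567,:400]=cv2.resize(im[1]['pixels'][210:340,250:430],(400,267));o[300:567,400:]=s
cv2.imwrite('pics/m1.png',o[:,:,::-1]);save(im[0],'w7.png')
E
```

```text
t 21.35 tcp [ 512.4 -269.7  200. ] yawy 94.13 F [ 0.2  1.  -0.3] gap 0.0
wrist power_top 0.69 [ 504.9 -332.4   84.4] [234. 221.]
wrist start_key_top 0.66 [ 424.2 -340.1   74.1] [227. 103.]
scene power_top 0.52 [ 504.4 -336.1   80.5] [149. 275.]
scene start_key_top 0.53 [ 429.4 -341.4   72.3] [142. 253.]
scene 0.87 [ 354.2 -117.1   -4.4]
scene 0.83 [ 6.125e+02  4.770e+01 -5.000e-01]
scene 0.82 [ 496.2 -166.8    5.7]
scene 0.79 [626.1 -36.9  -4.2]
scene 0.72 [613.4 138.4  -1.6]
side power_top 0.86 [ 503.7 -331.3   77.3] [380. 352.]
side start_key_top 0.59 [ 429.3 -340.8   73.1] [348. 375.]
side 0.85 [625.3 -40.7  -5. ]
side 0.84 [ 3.562e+02 -1.159e+02 -2.000e-01]
side 0.81 [610.  136.7   3.4]
side 0.62 [615.2  52.3  -1.2]
side 0.57 [ 497.  -164.3    1.3]
```

View pics/m1.png

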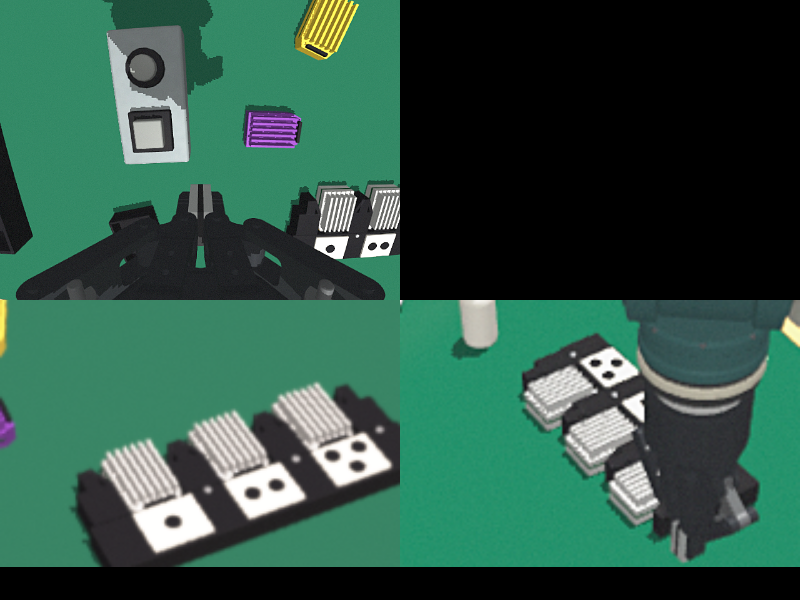

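The three modules sit home in the rack. The power key's square cap is at wrist px ≈(238,216) and the round start key at ≈(230,107).

```bash
python3 - <<'E'
from h import *
p=capture('wrist');print(ray(p,238,216,78),ray(p,230,107,74));to([503.5,-333,105]);
E
```

```text
[ 503.24588531 -329.69720865   78.        ] [ 427.2457201  -337.24372155   74.        ]
now x 0.28 y -1.27 z 1.91 az 0.00
after turn x 0.28 y -1.27 z 1.91 az 0.00
```

Call:
play_rows --steps '[{"x": 0.07, "y": -0.31, "z": 0.38, "ax": 0, "ay": 0, "az": 0}, {"x": 0.07, "y": -0.31, "z": 0.38, "ax": 0, "ay": 0, "az": 0}, {"x": 0.07, "y": -0.31, "z": 0.38, "ax": 0, "ay": 0, "az": 0}, {"x": 0.07, "y": -0.31, "z": 0.38, "ax": 0, "ay": 0, "az": 0}, {"x": 0, "y": 0, "z": 0.38, "ax": 0, "ay": 0, "az": 0}, {"x": 0, "y": 0, "z": 0.3, "ax": 0, "ay": 0, "az": 0}, {"x": 0, "y": 0, "z": 0, "ax": 0, "ay": 0, "az": 0}]'

```text
time: 22.65
tcp_pos: [502.4, -331.2, 88.5]
tool_rot: [-0.001, -0.037, 0.999, 0.001]
contact_force: [0.2, -0.6, 0.4]
finger_gap: -0.001
```

Call:
play_rows --steps '[{"x": 0, "y": 0, "z": 0.1, "ax": 0, "ay": 0, "az": 0}, {"x": 0, "y": 0, "z": 0.1, "ax": 0, "ay": 0, "az": 0}, {"x": 0, "y": 0, "z": 0.08, "ax": 0, "ay": 0, "az": 0}, {"x": 0, "y": 0, "z": 0.06, "ax": 0, "ay": 0, "az": 0}, {"x": 0, "y": 0, "z": 0, "ax": 0, "ay": 0, "az": 0}]'

```text
time: 23.15
tcp_pos: [503.3, -331.8, 73.2]
tool_rot: [0.0, -0.037, 0.999, -0.0]
contact_force: [0.9, -0.5, -0.8]
finger_gap: 0.001
```

Call:
play_rows --steps '[{"x": 0, "y": 0, "z": 0.04, "ax": 0, "ay": 0, "az": 0}, {"x": 0, "y": 0, "z": 0.04, "ax": 0, "ay": 0, "az": 0}, {"x": 0, "y": 0, "z": 0, "ax": 0, "ay": 0, "az": 0}]'

```text
time: 23.45
tcp_pos: [503.4, -331.9, 70.0]
tool_rot: [0.0, -0.037, 0.999, -0.0]
contact_force: [-2.8, 1.7, 11.3]
finger_gap: -0.0
```

```bash
python3 - <<'E'
from h import *
st()
p=capture('side');cv2.imwrite('pics/m2.png',cv2.resize(p['pixels'][290:410,300:460],(800,600),interpolation=cv2.INTER_CUBIC)[:,:,::-1])
for t in('power_top','start_key_top'):
    for r in place_of(t,p)[:2]: print(t,np.round(r['score'],2),np.round(r['centre'],1))
E
```

```text
t 23.45 tcp [ 503.4 -331.9   70. ] yawy 94.23 F [-2.8  1.7 11.3] gap -0.0
power_top 0.64 [ 500.8 -330.2   68.2]
power_top 0.28 [611.2 139.5   0.9]
start_key_top 0.78 [ 428.8 -344.7   74.1]
```

View pics/m2.png

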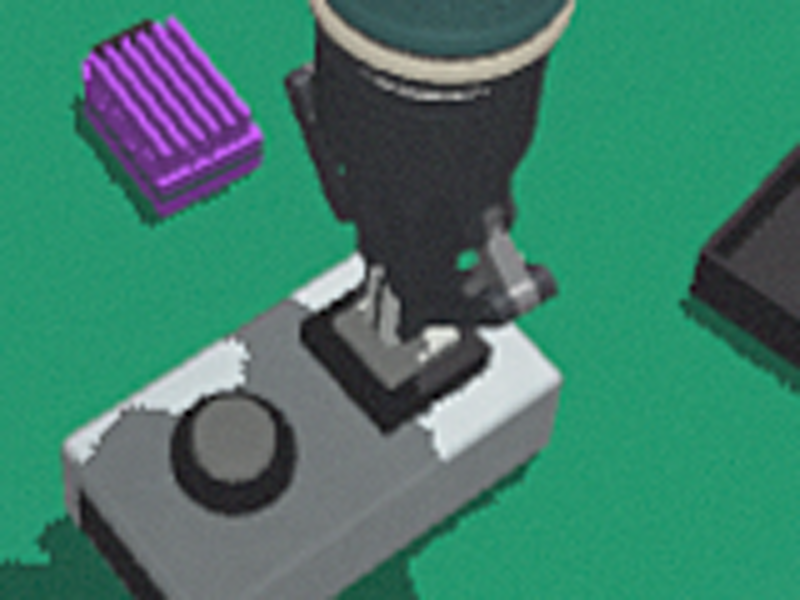

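The power key shows low in its base, with the tip at z=70 (= 78−8) and 11 N on it. I press a bit more, lift, and move to the start key.

Call:
play_rows --steps '[{"x": 0, "y": 0, "z": 0.04, "ax": 0, "ay": 0, "az": 0}, {"x": 0, "y": 0, "z": 0, "ax": 0, "ay": 0, "az": 0}]'

```text
time: 23.8
tcp_pos: [503.5, -332.0, 69.7]
tool_rot: [0.001, -0.037, 0.999, -0.001]
contact_force: [-9.5, 8.1, 35.9]
finger_gap: -0.003
```

Call:
play_rows --steps '[{"x": 0, "y": 0, "z": -0.4, "ax": 0, "ay": 0, "az": 0}, {"x": 0, "y": 0, "z": -0.6, "ax": 0, "ay": 0, "az": 0}, {"x": 0, "y": 0, "z": 0, "ax": 0, "ay": 0, "az": 0}]'

```text
time: 24.1
tcp_pos: [504.5, -332.9, 120.5]
tool_rot: [0.002, -0.037, 0.999, -0.002]
contact_force: [0.5, -0.6, -0.4]
finger_gap: -0.002
```

```bash
python3 - <<'E'
from h import *
st();to([428,-340,92])
p=capture('side')
for t in('power_top','start_key_top'):
    for r in place_of(t,p)[:1]: print(t,np.round(r['score'],2),np.round(r['centre'],1))
E
```

```text
t 24.1 tcp [ 504.5 -332.9  120.5] yawy 94.23 F [ 0.5 -0.6 -0.4] gap -0.002
now x 1.54 y -0.03 z 0.57 az 0.00
after turn x 1.54 y -0.03 z 0.57 az 0.00
power_top 0.74 [ 502.2 -330.9   66.2]
start_key_top 0.77 [ 428.6 -340.8   72.8]
```

Call:
play_rows --steps '[{"x": 0.38, "y": -0.01, "z": 0, "ax": 0, "ay": 0, "az": 0}, {"x": 0.38, "y": -0.01, "z": 0, "ax": 0, "ay": 0, "az": 0}, {"x": 0.38, "y": -0.01, "z": 0, "ax": 0, "ay": 0, "az": 0}, {"x": 0.38, "y": 0, "z": 0, "ax": 0, "ay": 0, "az": 0}, {"x": 0, "y": 0, "z": 0.38, "ax": 0, "ay": 0, "az": 0}, {"x": 0, "y": 0, "z": 0.38, "ax": 0, "ay": 0, "az": 0}, {"x": 0, "y": 0, "z": 0, "ax": 0, "ay": 0, "az": 0}]'

```text
time: 24.95
tcp_pos: [426.2, -337.6, 76.6]
tool_rot: [-0.002, -0.037, 0.999, 0.002]
contact_force: [-0.3, -0.6, 1.3]
finger_gap: 0.001
```

Call:
play_rows --steps '[{"x": 0, "y": 0, "z": 0.1, "ax": 0, "ay": 0, "az": 0}, {"x": 0, "y": 0, "z": 0.06, "ax": 0, "ay": 0, "az": 0}, {"x": 0, "y": 0, "z": 0.06, "ax": 0, "ay": 0, "az": 0}, {"x": 0, "y": 0, "z": 0, "ax": 0, "ay": 0, "az": 0}]'

```text
time: 25.35
tcp_pos: [427.8, -339.0, 68.4]
tool_rot: [0.0, -0.037, 0.999, -0.0]
contact_force: [-0.6, 0.2, 2.7]
finger_gap: -0.0
```

Call:
play_rows --steps '[{"x": 0, "y": 0, "z": 0.03, "ax": 0, "ay": 0, "az": 0}, {"x": 0, "y": 0, "z": 0, "ax": 0, "ay": 0, "az": 0}]'

```text
time: 25.55
tcp_pos: [427.7, -339.0, 66.9]
tool_rot: [0.0, -0.037, 0.999, -0.0]
contact_force: [-0.0, 1.0, 4.3]
finger_gap: -0.002
```

Call:
play_rows --steps '[{"x": 0, "y": 0, "z": 0.02, "ax": 0, "ay": 0, "az": 0}, {"x": 0, "y": 0, "z": 0, "ax": 0, "ay": 0, "az": 0}]'

```text
time: 25.75
tcp_pos: [427.8, -339.0, 66.0]
tool_rot: [0.0, -0.037, 0.999, -0.0]
contact_force: [-0.3, 1.5, 5.6]
finger_gap: 0.001
```

Call:
play_rows --steps '[{"x": 0, "y": 0, "z": 0.02, "ax": 0, "ay": 0, "az": 0}, {"x": 0, "y": 0, "z": 0, "ax": 0, "ay": 0, "az": 0}, {"x": 0, "y": 0, "z": 0, "ax": 0, "ay": 0, "az": 0}]'

```text
time: 26.05
tcp_pos: [427.8, -339.1, 65.8]
tool_rot: [0.0, -0.037, 0.999, -0.0]
contact_force: [-3.7, 3.2, 18.5]
finger_gap: 0.001
```

The start key is at its stop: the spring force rose to about 5 N, then hit a hard stop. I release it.

Call:
play_rows --steps '[{"x": 0, "y": 0, "z": -0.3, "ax": 0, "ay": 0, "az": 0}, {"x": 0, "y": 0, "z": -0.8, "ax": 0, "ay": 0, "az": 0}, {"x": 0, "y": 0.5, "z": -0.8, "ax": 0, "ay": 0, "az": 0}, {"x": 0, "y": 0.9, "z": -0.4, "ax": 0, "ay": 0, "az": 0}, {"x": 0, "y": 0.9, "z": 0, "ax": 0, "ay": 0, "az": 0}, {"x": 0, "y": 0, "z": 0, "ax": 0, "ay": 0, "az": 0}, {"x": 0, "y": 0, "z": 0, "ax": 0, "ay": 0, "az": 0}]'

```text
time: 26.75
tcp_pos: [419.2, -223.7, 180.0]
tool_rot: [0.0, -0.038, 0.999, -0.0]
contact_force: [-0.6, -0.7, 0.4]
finger_gap: -0.0
```

```bash
python3 - <<'E'
from h import *
st();q=[]
for c in('scene','side'):
  p=capture(c);q.append(p)
  for t in('power_top','start_key_top','flux_bottle','screwdriver','screw_tray','module_a'):
    for r in place_of(t,p)[:5 if t[0]=='m' else 1]: print(c,t,np.round(r['score'],2),np.round(r['centre'],1))
a=cv2.resize(q[0]['pixels'][190:400,120:480],(800,467));b=cv2.resize(q[1]['pixels'][150:400,210:510],(720,600))
cv2.imwrite('pics/f.png',np.vstack([cv2.resize(b,(400,333)),np.zeros((0,400,3),np.uint8)])[:,:,::-1] if 0 else np.hstack([cv2.resize(a,(440,257)),cv2.resize(b,(308,257))])[:,:,::-1])
E
```

```text
t 26.75 tcp [ 419.2 -223.7  180. ] yawy 94.31 F [-0.6 -0.7  0.4] gap -0.0
scene power_top 0.47 [ 502.6 -336.9   67.1]
scene start_key_top 0.51 [ 431.  -340.    72.7]
scene flux_bottle 0.89 [581.8 309.4  -4.9]
scene screwdriver 0.8 [457.8 344.2   2.4]
scene screw_tray 0.56 [ 699.2 -359.3    5.1]
scene module_a 0.8 [ 498.4 -163.5    7.4]
scene module_a 0.79 [612.9 137.9  -2.8]
scene module_a 0.7 [614.9  49.2  -1.8]
scene module_a 0.7 [ 354.1 -117.2   -3.3]
scene module_a 0.61 [624.7 -33.3  -5.6]
side power_top 0.87 [ 501.5 -331.6   69. ]
side start_key_top 0.8 [ 427.7 -344.8   73.4]
side screwdriver 0.56 [456.6 345.2   1.2]
side screw_tray 0.77 [ 704.7 -354.7   -3.3]
side module_a 0.84 [624.2 -42.9  -7.5]
side module_a 0.72 [617.6  51.1   4. ]
side module_a 0.56 [ 498.5 -165.     5.9]
side module_a 0.55 [ 354.  -114.2   -1.2]
```

View pics/f.png

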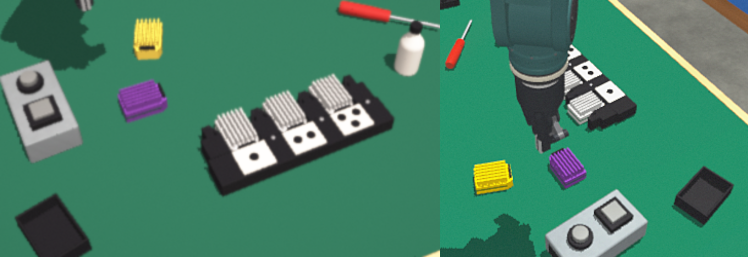

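The final view shows all three modules home, the power key staying down (about 67–69 mm), the start key back up (about 73 mm) and the bystanders unmoved.

```bash
python3 -c "
from plant import *
print(hand_in())"
```

```text
the job is handed in; nothing more can be done
None
```

The job is done and handed in at about 27 s of the 67 s allowed.

**Modules:** I slid the three aluminium modules into bays 1, 2 and 3 in that order, without lifting them. I gripped each near its rear, slid it into the bay flare, released it, then pushed it against the back with the fingers. Each stopped hard within 0.3 mm of the predicted home position, at 24–32 N of fingertip force.

**Keys:** I pressed the power key to its stop, with the tip at about 70 mm. This peaked at about 36 N vertical (about 38 N total) on the fingertips, higher than I intended. I then pressed the start key to its hard stop and let it go.

**Last checks:**
- **Modules:** the pictures show all three home. The side camera's final reading missed the bay 3 module because the arm hid it, but the scene camera saw it.
- **Keys:** the power key reads 67–69 mm (down), and the start key reads about 73 mm (up again).
- **Bystanders:** the bottle, screwdriver and tray were found where they started, and the purple and yellow blocks look unmoved.
- **Disagreements:** the network's module positions differed by up to about 6 mm from the home points; the stop positions under force agreed.

My first two move calls were refused for missing keys and moved nothing.

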